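Put the pacifier capsule away in the push-push drawer

TASK

Press the front of the little drawer box gently until its push-push catch lets go and the drawer springs out, then set the pacifier capsule down upright in the drawer, without dropping it. Push the drawer home again, gently, until the catch takes hold and the drawer stays shut by itself, and leave the other things on the tray undisturbed.

Things in the scene. Friction and masses are not known exactly. Their poses are not given: they have to be found in the camera images.
- cabinet: Low wooden drawer box fixed to the dresser top, 200 mm wide, 68 mm high, carcass from 26 to 208 mm behind the origin; one drawer, no handle. Origin: on the dresser top below the middle of the shut drawer's front face. x points level into the box, y along the front, z up. Pushing the drawer or box with over 18 N damages it.
- drawer (a joint): How far the drawer is out, m: 0 shut and held (as at the start), 0.085 fully out, negative when pressed in. A spring drives it out (4.5 N at shut, 1.6 N fully out). Push-push catch: press a shut drawer 5.5 to 11.5 mm in (varies by box, unseen), let it back: it springs fully out. Push an open one 6.5 to 12.5 mm past shut (2 to 6 N), let it back: it is held at 0. Too short a push changes nothing.
- drawer_front (a point): Middle of the drawer's flat front face, moving with it: 196 mm wide, 58 mm high, lower edge 5 mm above the dresser top; axes as cabinet, so a push goes to +x. Panel 10 mm thick, 16 mm gap behind it when shut. 0.5 mm past the depth where a closing drawer catches, a rubber buffer (8 N per mm) raises the force: a press that reaches 9 to 12 N always works the catch, either way.
- drawer_floor (a point): On top of the drawer's floor, 10 mm above the dresser, on the middle line, 53 mm behind the front face; axes as cabinet; moves with the drawer. Inside: 168 mm wide, 43 mm to the front and 77 mm to the back of this point, sides 32 mm high. Fully out, 101 mm behind the panel is clear from above (middle: 7 mm behind this point). Free height under the carcass top 52 mm.
- capsule_mid (a point): Centre, half-way up, of the white twist-open pacifier capsule: an upright round plastic puck with a seam round its middle, 46 mm in diameter, 40 mm high, flat base, about 60 g, loose on the tray. z is its axis, up at the start.
- capsule: The same capsule; origin at the centre of its base.
- tray: Slim aluminium tray, fixed, 300 mm by 200 mm, with a 10 mm high rim; floor 3 mm thick. Origin under its centre, x along its length.
- file_case: Bystander: blue plastic nail file case, 24 x 115 x 14 mm, lying loose on the tray; origin at the centre of its underside.
- keys: Bystander: pair of teething keys on a plastic ring, about 110 x 75 x 9 mm, lying loose on the tray; origin at the middle of its underside.
- cup: Bystander: ceramic cup of 74 mm diameter and 90 mm height with wooden spoons reaching up to about 230 mm, standing loose at the far end of the tray; origin at the centre of its base.
There are look-alikes about, which are no part of the job. Of the things that look like the capsule, take the one that is farthest from the robot's base at the start.

How it is judged:
On the way, in this order (a step that is already met when the one before it is completed fails the run):
1. the catch has let go and the drawer has come out more than 70 mm (value of joint drawer above 0.07 m), for 0.2 s.
2. the capsule, still in the fingers, is within 8 mm of the drawer's floor (set down, not dropped) (x of capsule_mid in the frame of drawer_floor between -0.055 and 0.06 m and y of capsule_mid in the frame of drawer_floor between -0.07 and 0.07 m and z of capsule_mid in the frame of drawer_floor between 0.014 and 0.028 m and contact force between the fingers and capsule above 0.3 N), for 0.04 s.
3. the capsule stands upright on the floor of the open drawer, let go (x of capsule_mid in the frame of drawer_floor between -0.055 and 0.06 m and y of capsule_mid in the frame of drawer_floor between -0.07 and 0.07 m and z of capsule_mid in the frame of drawer_floor between 0.014 and 0.025 m and angle between capsule_mid's own z axis and vertical below 0.15 rad and contact force between the fingers and capsule below 0.1 N and value of joint drawer above 0.06 m), for 0.2 s.
At the end, for the whole second after the job is handed in: The drawer stays shut by its catch alone (within 4 mm of 0, nothing pressing on it), and the capsule stands upright (within 0.15 rad) and at rest on the drawer's floor, between its walls (x of capsule_mid in the frame of drawer_floor between -0.055 and 0.06 m and y of capsule_mid in the frame of drawer_floor between -0.07 and 0.07 m and z of capsule_mid in the frame of drawer_floor between 0.014 and 0.025 m and angle between capsule_mid's own z axis and vertical below 0.15 rad and contact force between the fingers and capsule below 0.1 N and value of joint drawer between -0.004 and 0.004 m and linear speed of capsule below 0.02 m/s and contact force between the fingers and cabinet below 0.1 N); the robot touches nothing.
It fails at once if the robot pushes the drawer or its box with more than 18 N (contact force between any of the fingers, the arm and cabinet above 18 N).
It fails at once if the capsule is tipped more than 0.6 rad (angle between capsule_mid's own z axis and vertical above 0.6 rad).
It fails at once if the nail file case, the keys or the cup is moved more than 20 mm (distance of any of file_case, keys, cup from where it was at the start of the episode above 0.02 m).
It also fails if it takes over 72 s, if anything falls off the work surface, if the arm or the gripper's body presses on something with over 40 N, if the wrist force passes 120 N, or if a joint passes its speed limit or range.

ROBOT

A 6-joint arm with a two-finger parallel gripper is mounted at the origin on the work surface. World frame = base frame: x ahead of the robot, y to its left, z up, the work surface at z = 0. Lengths are in m, angles in rad, forces in N, time in s.
With the tool pointing down it reaches from about 0.35 to 0.775 m from the base axis. Payload 5.5 kg.
Tool frame: the origin (TCP) lies on the centre line of the jaws, within the pads' length; the fingertips stand 11 mm ahead of it and the grasp point (between the pads) lies 8 mm behind it (env.tip_reach is the distance from the TCP to the fingertips, in m); z points along the fingers, x is the direction in which the jaws open and shut, and the axes are right-handed (so a half turn about z gives the same grasp; the last joint's range is limited). The gripper opens to 85 mm and grips with 20 to 120 N. Pads are 22 mm wide; open, the fingers measure 114 mm over their backs; the gripper's body (76 mm by 85 mm) begins 54 mm behind the grasp point. The pads swing forward as they close: fully open they stand 13 mm farther back than shut.
Start: joints at [1.162, 0.313, 0.046, 1.304, 0, 1.431], TCP at [0.153, 0.554, 0.242] pointing down, gripper open.
Joint ranges: [-2.76, 2.76], [-0.86, 1.69], [-1.03, 1.26], [-2.2, 2.34], [-1.47, 1.5], [-3.14, 3.14]. Speed limits (rad/s): [2.57, 2.57, 3.14, 3.14, 3.14, 3.14].

INTERFACE

Orientations are given as a unit quaternion [w, x, y, z].
In Python, from workcell import env gives the robot as it stands.
- The arm moves only by the tool carry_out, never from a script. Its argument "moves" is one flat list of numbers, 7 for each row, row after row: the gripper command: -1 is shut, 1 is fully open, values between are in proportion, then the shift along the tool's x, y, z in m, then the turn, a rotation vector about the tool's x, y, z in degrees. A call has exactly 5 rows; each row shifts and turns the pose as measured when the row begins, along the tool's axes as they then stand; what a row does not reach is not made up. A row lasts 1/8 s, in which the tool goes at most 62.5 mm and 10.7 degrees, less where a joint would pass 70% of its speed; a pose out of reach is approached as far as the arm can. A call is refused whole if a number of a shift passes 0.0625 or a number of a turn 10.7, either way. A call with a gripper value outside its range is refused whole. The fingers move at their own pace and stop on an object; "squeeze" is the grip in N (left out, the last holds). Time passes only in rows, so rows that do not move let the fingers close, or fill a call up. It gives the time, the measured TCP pose, the force and the opening at its end, in the units of the state.
- env.get_state(): the state, without advancing time (a new reading comes with each control period).
- env.read_camera(name): name is "side" or "top" or "wrist"; returns the picture (480x640x3 uint8, red, green, blue); there is no depth.
- env.calibration(name): a dict with "camera_matrix" (3x3 intrinsics, pixels), "rvec" (rotation vector, rad) and "tvec" (3), from world to camera coordinates, as OpenCV has them; the wrist camera has in their place "hand_eye" (4x4, takes a point from camera to tool coordinates, whose origin is the TCP and whose axes are the tool frame's). Camera axes: x right, y down, z forward; pixel columns grow to the right and rows downward; lengths in m; the calibration is good to about 2 mm. The wrist camera is an equidistant fisheye: a pixel r from the principal point sees the ray r / f radians off the axis. A picture is of the moment at which its call begins: read the wrist's pose just before it. calibration takes no time and is no camera call.
- env.hand_in(): hands the job in, once; it reports no verdict.
The state is a dict: "clock": time; "joint_pos": joint angles; "qvel": joint speeds; "tau": joint torques, N m; "tcp_pos": TCP position; "orientation": TCP orientation; "wrist_force": force on the tool from outside, world axes, zero at the start; "ft_torque": the same for the moment, N m; "finger_gap": finger opening in m.
Only numpy, scipy, OpenCV 4.12 (cv2) and the standard library are available. Lean on these libraries where they do the work, as an engineer would, in place of code of your own. Each camera call takes 0.05 s, during which the arm holds its last target. There are 200 camera calls.

## Working session

There is one attempt and no reset: what is moved stays moved. The work goes in short steps, Python scripts to look and compute and a tool call to move; the robot and the scene stay as the last step left them, time stands still between calls to the robot, and variables do not carry over. Pictures are saved under pics/ and viewed, about 8 in all and at most 12, crops included, and the job is handed in when it is done.

Besides the shell and the picture viewer there is one more tool, called after "Request:" by a JSON object that holds its "name" and its "arguments", one argument or row to a line. carry_out: Moves the arm, as the interface text tells. Its arguments: {"type":"object","properties":{"moves":{"type":"array"},"squeeze":{"type":"number"}},"required":["moves"]}

```bash
mkdir -p pics; ls; cat > h.py <<'E'
import numpy as np, cv2
from scipy.spatial.transform import Rotation as R
from workcell import env
def grab(name,fn):
    s=env.get_state(); im=env.read_camera(name); cv2.imwrite('pics/'+fn,im[:,:,::-1]); return s,im
def ray(name,u,v,s=None):
    c=env.calibration(name); K=np.array(c['camera_matrix'])
    if name!='wrist':
        Rm=cv2.Rodrigues(np.array(c['rvec'],float))[0]; t=np.array(c['tvec'],float).ravel()
        d=np.linalg.inv(K)@[u,v,1]; return -Rm.T@t, Rm.T@(d/np.linalg.norm(d))
    H=np.array(c['hand_eye']); x=(u-K[0,2])/K[0,0]; y=(v-K[1,2])/K[1,1]; r=np.hypot(x,y)
    d=np.array([x/r*np.sin(r),y/r*np.sin(r),np.cos(r)]) if r>0 else np.array([0,0,1.])
    q=np.array(s['orientation']); Rt=R.from_quat(q[[1,2,3,0]]).as_matrix()
    return Rt@H[:3,3]+np.array(s['tcp_pos']), Rt@H[:3,:3]@d
def onz(name,u,v,z,s=None):
    o,d=ray(name,u,v,s); return o+d*(z-o[2])/d[2]
def proj(name,P):
    c=env.calibration(name); return cv2.projectPoints(np.array(P,float).reshape(-1,1,3),np.array(c['rvec'],float),np.array(c['tvec'],float),np.array(c['camera_matrix'],float),None)[0].reshape(-1,2)
def tri(a,b):
    A=[];B=[]
    for o,d in (a,b):
        M=np.eye(3)-np.outer(d,d);A.append(M);B.append(M@o)
    p=np.linalg.lstsq(np.vstack(A),np.hstack(B),rcond=None)[0]; return p
E
python3 - <<'E'
from h import *
s,a=grab('side','s0.png');_,b=grab('top','t0.png');_,c=grab('wrist','w0.png')
print(s)
for n in('side','top','wrist'):print(n,env.calibration(n))
for n in('side','top'):print(ray(n,320,240))
E
```

```text
pics
{'clock': 0.0, 'joint_pos': array([1.16238996e+00, 3.14012309e-01, 4.49752518e-02, 1.30359220e+00,
       2.04544239e-05, 1.43120561e+00]), 'qvel': array([-5.31334430e-04,  1.81650722e-04,  1.15579577e-03, -6.83746790e-06,
       -1.61271131e-03,  1.67048827e-04]), 'tau': array([ 2.36261272e-03, -4.80629826e+01,  2.98529792e+01,  1.94323983e-02,
       -2.34285053e-04,  9.48151211e-06]), 'tcp_pos': array([0.15251653, 0.55389706, 0.24140055]), 'orientation': array([ 4.39596487e-04,  7.95483740e-01,  6.05974240e-01, -8.04215933e-04]), 'wrist_force': array([0.38733501, 0.63062094, 0.5247216 ]), 'ft_torque': array([ 0.04290219, -0.03165671,  0.0141967 ]), 'finger_gap': 0.08549359786521066}
side {'camera_matrix': array([[592.5207358 ,   0.        , 325.88109792],
       [  0.        , 592.5207358 , 227.68651709],
       [  0.        ,   0.        ,   1.        ]]), 'rvec': array([ 2.43498821, -0.19000854,  0.08109669]), 'tvec': array([-0.48541476,  0.06091575,  1.1703534 ])}
top {'camera_matrix': array([[501.10955022,   0.        , 315.49080831],
       [  0.        , 501.10955022, 2
[... 205 characters left out ...]
ray([[371.64829954,   0.        , 317.51337629],
       [  0.        , 371.64829954, 246.40171035],
       [  0.        ,   0.        ,   1.        ]]), 'hand_eye': array([[ 9.99999244e-01, -1.19623346e-03, -2.85569766e-04,
         1.00263710e-03],
       [ 1.22924008e-03,  9.64890971e-01,  2.62647869e-01,
        -6.61519400e-02],
       [-3.86444786e-05, -2.62648021e-01,  9.64891712e-01,
        -1.30625972e-01],
       [ 0.00000000e+00,  0.00000000e+00,  0.00000000e+00,
         1.00000000e+00]])}
(array([ 0.35949795, -0.77476554,  0.9378512 ]), array([ 0.0961393 ,  0.62142265, -0.77755458]))
(array([ 0.35807061, -0.01704487,  0.90981299]), array([ 0.20297446,  0.00407295, -0.97917556]))
```

View pics/s0.png

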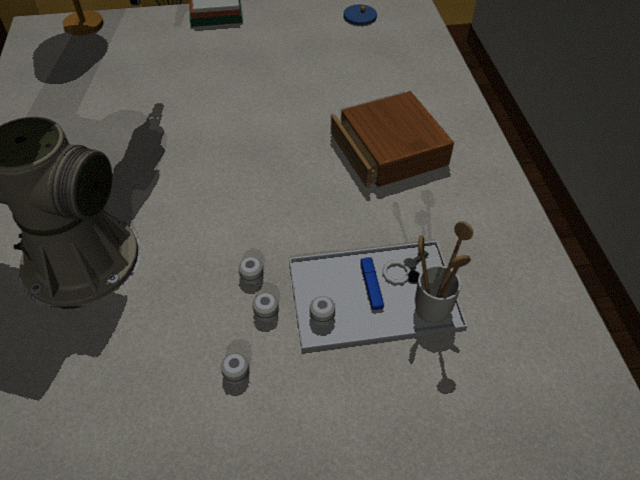

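View pics/t0.png

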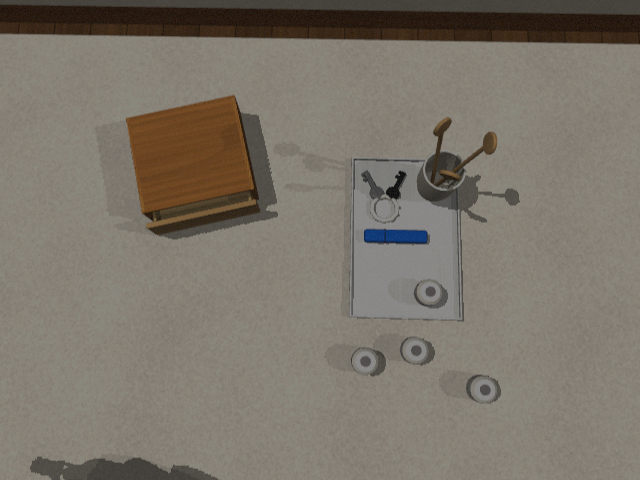

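The two pictures show the drawer box at top-view (195,165), with its front facing the robot. The tray capsule is at top (430,292) and side (322,308). The three look-alikes are off the tray and closer to the robot.

```bash
python3 - <<'E'
from h import *
a=cv2.imread('pics/s0.png');b=cv2.imread('pics/t0.png')
A=cv2.resize(a[85:195,320:460],None,fx=4,fy=4,interpolation=cv2.INTER_CUBIC)
B=cv2.resize(b[90:240,120:265],None,fx=4,fy=4,interpolation=cv2.INTER_CUBIC)
C=np.zeros((600,1140,3),np.uint8);C[:440,:560]=A;C[:,560:]=B
C=cv2.resize(C,(800,421)); C=np.clip(C*1.6,0,255).astype(np.uint8);cv2.imwrite('pics/z.png',C)
# capsules: dark centre disc on white; detect grey rings
for n,im in(('side',a),('top',b)):
    g=cv2.cvtColor(im,cv2.COLOR_BGR2GRAY); 
    c=cv2.HoughCircles(cv2.GaussianBlur(g,(3,3),0),cv2.HOUGH_GRADIENT,1,15,param1=120,param2=16,minRadius=9,maxRadius=16)
    print(n,np.round(c[0],1).tolist() if c is not None else None)
E
```

```text
side [[234.5, 365.5, 11.800000190734863], [322.5, 305.5, 11.800000190734863], [250.5, 281.5, 12.100000381469727], [395.5, 273.5, 10.899999618530273], [264.5, 301.5, 9.600000381469727], [249.5, 263.5, 12.100000381469727], [367.5, 15.5, 9.199999809265137]]
top [[426.5, 292.5, 13.100000381469727], [481.5, 387.5, 15.399999618530273], [432.5, 185.5, 15.399999618530273], [414.5, 349.5, 12.100000381469727], [384.5, 210.5, 11.0], [438.5, 171.5, 13.100000381469727], [364.5, 361.5, 13.0]]
```

View pics/z.png

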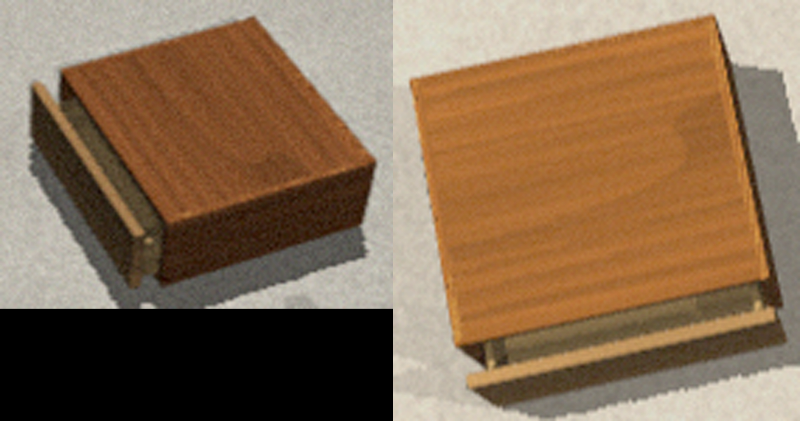

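```bash
python3 - <<'E'
from h import *
k=2.807
T=lambda x,y:(120+(x-393)/k,90+y/k)
S=lambda x,y:(320+x/k,85+y/k)
for n,t,s in [('pL',(468,387),(32,85)),('pR',(777,319),(133,236)),('cTL',(412,80),(255,17)),('cTR',(715,16),(376,160)),('cBR',(767,276),(163,222)),('cBL',(456,345),(62,72))]:
    t=T(*t);s=S(*s)
    print(n,tri(ray('top',*t),ray('side',*s)).round(4),onz('top',*t,.063 if n[0]=='p' else .068).round(4),onz('side',*s,.063 if n[0]=='p' else .068).round(4))
p=tri(ray('top',430.5,292),ray('side',322,302)); print('cap top',p.round(4), onz('top',430.5,292,.043), onz('side',322,302,.043))
for u,v in((416.5,350.5),(365.5,361.5),(485,389.5)):print(onz('top',u,v,.04))
E
```

```text
pL [0.5498 0.2896 0.0591] [0.5482 0.2882 0.063 ] [0.5496 0.2851 0.063 ]
pR [0.5956 0.0985 0.064 ] [0.5961 0.0986 0.063 ] [0.5957 0.0994 0.063 ]
cTL [0.7505 0.3411 0.0665] [0.7484 0.3402 0.068 ] [0.7511 0.3399 0.068 ]
cTR [0.7977 0.1476 0.0689] [0.7968 0.1476 0.068 ] [0.7995 0.1492 0.068 ]
cBR [0.6207 0.1053 0.0689] [0.6223 0.1055 0.068 ] [0.6197 0.1058 0.068 ]
cBL [0.576  0.2983 0.0624] [0.5736 0.2961 0.068 ] [0.5756 0.2918 0.068 ]
cap top [ 0.4505 -0.2051  0.0494] [ 0.4503617 -0.2065166  0.043    ] [ 0.45204271 -0.20093504  0.043     ]
[ 0.35058419 -0.18163495  0.04      ]
[ 0.33019697 -0.09523736  0.04      ]
[ 0.2894693  -0.29513972  0.04      ]
```

Request:
{"name": "carry_out", "arguments": {
  "moves": [-1,-0.031,0.045,0.01,0,0,-9.8,-1,-0.039,0.039,0.01,0,0,-9.8,-1,-0.045,0.032,0.01,0,0,-9.7,-1,-0.05,0.024,0.01,0,0,0,-1,-0.05,0.024,0.01,0,0,0],
  "squeeze": 30
}}

```text
clock: 0.78
tcp_pos: [0.3313, 0.3422, 0.1897]
orientation: [0.0, 0.609, 0.793, 0.0]
wrist_force: [0.8, 0.7, 0.2]
finger_gap: 0.0003
```

```bash
cat >> h.py <<'E'
YAW=np.deg2rad(13.9); O=np.array([.5725,.194,0]); XC=np.array([np.cos(YAW),np.sin(YAW),0]); YC=np.array([-XC[1],XC[0],0])
def cab(p): p=np.asarray(p)-O; return np.round([p@XC,p@YC,p[2]],4)
def rep(target=None):
    s=env.get_state(); q=np.array(s['orientation']); Rt=R.from_quat(q[[1,2,3,0]]).as_matrix()
    print('t %.2f'%s['clock'],'tcp',np.round(s['tcp_pos'],4),'cab',cab(s['tcp_pos']),'xang %.2f'%np.rad2deg(np.arctan2(Rt[1,0],Rt[0,0])),'z',Rt[:,2].round(3),'F',np.round(s['wrist_force'],2),'gap %.4f'%s['finger_gap'],'q',np.round(s['joint_pos'],2))
    if target is not None: print('tool shift',(Rt.T@(np.array(target)-s['tcp_pos'])).round(4))
E
python3 - <<'E'
from h import *
rep(O-XC*.10+[0,0,.1])
print(env.tip_reach)
E
```

```text
t 0.78 tcp [0.3313 0.3422 0.1897] cab [-0.1985  0.2018  0.1897] xang 104.96 z [ 0.  0. -1.] F [0.76 0.67 0.2 ] gap 0.0003 q [ 0.63  0.15 -0.3   1.12 -0.    0.37]
tool shift [-0.2036  0.0947  0.0898]
0.011
```

Request:
{"name": "carry_out", "arguments": {
  "moves": [-1,-0.051,0.024,0.02,0,0,1,-1,-0.051,0.024,0.02,0,0,0,-1,-0.051,0.024,0.02,0,0,0,-1,-0.051,0.024,0.02,0,0,0,-1,0,0,0,0,0,0]
}}

```text
clock: 1.4
tcp_pos: [0.4803, 0.1591, 0.1067]
orientation: [0.0, 0.618, 0.786, 0.001]
wrist_force: [-0.8, -0.2, 0.0]
finger_gap: 0.0005
```

```bash
python3 - <<'E'
from h import *
rep(O-XC*.06+[0,0,.04])
grab('wrist','w1.png')
E
```

```text
t 1.40 tcp [0.4803 0.1591 0.1067] cab [-0.0979 -0.0118  0.1067] xang 103.62 z [ 0.002  0.001 -1.   ] F [-0.76 -0.2   0.02] gap 0.0005 q [ 0.16  0.26 -0.37  0.94  0.   -0.08]
tool shift [0.0119 0.0377 0.0667]
```

View pics/w1.png

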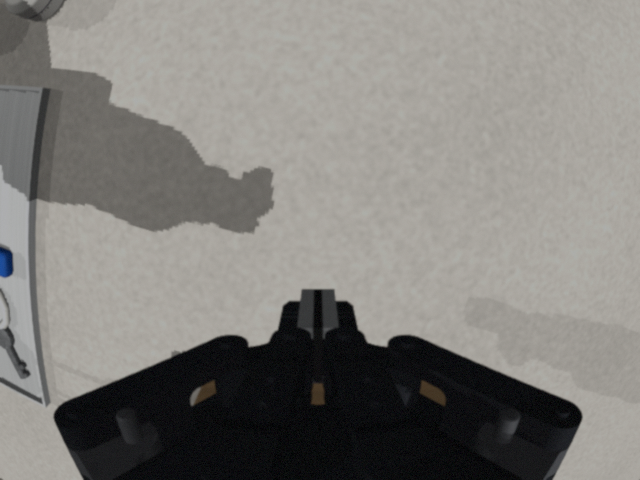

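The wrist picture shows the closed fingers at (318,300). The camera looks back towards the robot and sees the tray at the left edge. The drawer itself is hidden behind the gripper, so I will find the front by contact.

Request:
{"name": "carry_out", "arguments": {
  "moves": [-1,0.012,0.02,0.03,0,0,0,-1,0,0.03,0.037,0,0,0,-1,0,0.02,0,0,0,0,-1,0,0.002,0,0,0,0,-1,0,0,0,0,0,0]
}}

```text
clock: 2.08
tcp_pos: [0.544, 0.1956, 0.0408]
orientation: [-0.001, 0.615, 0.789, 0.001]
wrist_force: [0.4, -0.1, -0.1]
finger_gap: -0.0002
```

```bash
python3 - <<'E'
from h import *
rep(O-XC*.013+[0,0,.04])
E
```

```text
t 2.08 tcp [0.544  0.1956 0.0408] cab [-0.0273  0.0084  0.0408] xang 104.12 z [ 0.     0.003 -1.   ] F [ 0.42 -0.13 -0.08] gap -0.0002 q [ 0.2   0.45 -0.27  0.85  0.   -0.04]
tool shift [-0.0084  0.0143  0.0008]
```

Request:
{"name": "carry_out", "arguments": {
  "moves": [-1,-0.008,0.006,0,0,0,0,-1,0,0.004,0,0,0,0,-1,0,0.004,0,0,0,0,-1,0,0.004,0,0,0,0,-1,0,0.003,0,0,0,0]
}}

```text
clock: 2.7
tcp_pos: [0.5632, 0.1922, 0.0423]
orientation: [-0.002, 0.615, 0.789, -0.0]
wrist_force: [-5.6, -1.1, 3.5]
finger_gap: 0.0002
```

```bash
python3 - <<'E'
from h import *
rep(); s=env.get_state();print(cab(O+s['wrist_force']))
E
```

```text
t 2.70 tcp [0.5632 0.1922 0.0423] cab [-0.0094  0.0005  0.0423] xang 104.14 z [-0.004  0.002 -1.   ] F [-5.57 -1.1   3.46] gap 0.0002 q [ 0.19  0.48 -0.21  0.88  0.   -0.05]
[-5.674   0.2678  3.4624]
```

Request:
{"name": "carry_out", "arguments": {
  "moves": [-1,0,0.003,0,0,0,0,-1,0,0.003,0,0,0,0,-1,0,0.002,0,0,0,0,-1,0,0.002,0,0,0,0,-1,0,0.0,0,0,0,0]
}}

```text
clock: 3.32
tcp_pos: [0.5666, 0.1931, 0.0415]
orientation: [-0.007, 0.615, 0.789, -0.006]
wrist_force: [-4.1, -1.5, 3.7]
finger_gap: -0.0005
```

```bash
python3 - <<'E'
from h import *
rep(); s=env.get_state();print(cab(O+s['wrist_force']))
E
```

```text
t 3.33 tcp [0.5666 0.1931 0.0415] cab [-0.006   0.0006  0.0415] xang 104.13 z [-0.018 -0.001 -1.   ] F [-4.06 -1.53  3.69] gap -0.0005 q [ 0.19  0.5  -0.19  0.9   0.   -0.05]
[-4.31   -0.5071  3.6854]
```

Request:
{"name": "carry_out", "arguments": {
  "moves": [-1,0,0.005,0,-1,0,0,-1,0,0.005,0,0,0,0,-1,0,0.005,0,0,0,0,-1,0,0.005,0,0,0,0,-1,0,0.005,0,0,0,0]
}}

```text
clock: 3.95
tcp_pos: [0.5751, 0.1955, 0.0394]
orientation: [-0.01, 0.615, 0.789, -0.011]
wrist_force: [-15.6, -4.9, 11.8]
finger_gap: 0.0002
```

```bash
python3 - <<'E'
from h import *
rep(); s=env.get_state();print(cab(O+s['wrist_force']))
E
```

```text
t 3.95 tcp [0.5751 0.1955 0.0394] cab [0.0029 0.0008 0.0394] xang 104.12 z [-0.03  -0.005 -1.   ] F [-15.61  -4.87  11.8 ] gap 0.0002 q [ 0.2   0.53 -0.15  0.93  0.   -0.05]
[-16.319   -0.9773  11.803 ]
```

Request:
{"name": "carry_out", "arguments": {
  "moves": [-1,0,-0.02,0,0,0,0,-1,0,-0.045,0,0,0,0,-1,0,-0.05,0,-1.7,0,0,-1,0,-0.03,0,0,0,0,-1,0,0,0,0,0,0]
}}

```text
clock: 4.58
tcp_pos: [0.4346, 0.1599, 0.0422]
orientation: [0.002, 0.615, 0.789, 0.004]
wrist_force: [-0.1, 0.2, -0.2]
finger_gap: -0.0
```

```bash
python3 - <<'E'
from h import *
rep(); s=env.get_state();print(cab(O+s['wrist_force']))
_,a=grab('side','s1.png');_,b=grab('top','t1.png')
A=cv2.resize(a[80:210,240:460,::-1],None,fx=2.5,fy=2.5)
B=cv2.resize(b[80:320,120:280,::-1],None,fx=1.5,fy=1.5)
C=np.zeros((360,790,3),np.uint8);C[:325,:550]=A;C[:,550:]=B
cv2.imwrite('pics/z1.png',np.clip(C*1.6,0,255).astype(np.uint8))
E
```

```text
t 4.58 tcp [0.4346 0.1599 0.0422] cab [-0.1421  0.      0.0422] xang 104.10 z [ 0.007  0.004 -1.   ] F [-0.13  0.21 -0.23] gap -0.0000 q [ 0.18  0.26 -0.56  0.74  0.   -0.07]
[-0.0749  0.2393 -0.2252]
```

View pics/z1.png

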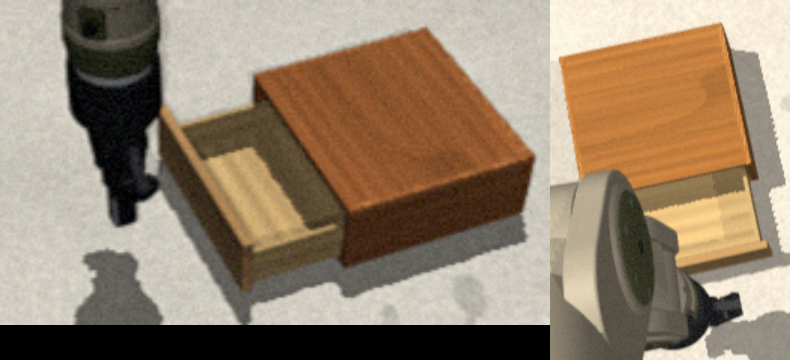

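The drawer is out: the side view shows it open with a clear floor, and the gripper stands in front of it. Next is the capsule.

Request:
{"name": "carry_out", "arguments": {
  "moves": [-1,-0.03,-0.012,-0.05,0,0,0,0,-0.06,-0.012,-0.055,0,0,0,0.5,-0.06,-0.005,-0.015,0,0,0,0.5,-0.06,0,0,0,0,0,0.5,-0.06,0,0,0,0,0]
}}

```text
clock: 5.3
tcp_pos: [0.4881, -0.0999, 0.1573]
orientation: [0.01, 0.611, 0.791, 0.008]
wrist_force: [1.0, -0.0, 0.2]
finger_gap: 0.0637
```

Request:
{"name": "carry_out", "arguments": {
  "moves": [0.5,-0.06,0,0,0,0,0,0.5,-0.045,0,0,0,0,0,0.5,0,0,0,0,0,0,0.5,0,0,0,0,0,0,0.5,0,0,0,0,0,0]
}}

```text
clock: 5.92
tcp_pos: [0.5238, -0.2121, 0.159]
orientation: [0.015, 0.614, 0.789, 0.01]
wrist_force: [-0.0, 0.4, 0.8]
finger_gap: 0.0638
```

```bash
python3 - <<'E'
from h import *
rep([.4503,-.206,.1])
grab('wrist','w2.png')
E
```

```text
t 5.92 tcp [ 0.5238 -0.2121  0.159 ] cab [-0.1448 -0.3825  0.159 ] xang 104.27 z [ 0.036 -0.004 -0.999] F [-0.01  0.39  0.83] gap 0.0638 q [-0.53  0.3  -0.17  1.06  0.02 -0.78]
tool shift [ 0.0248 -0.0717  0.0563]
```

View pics/w2.png

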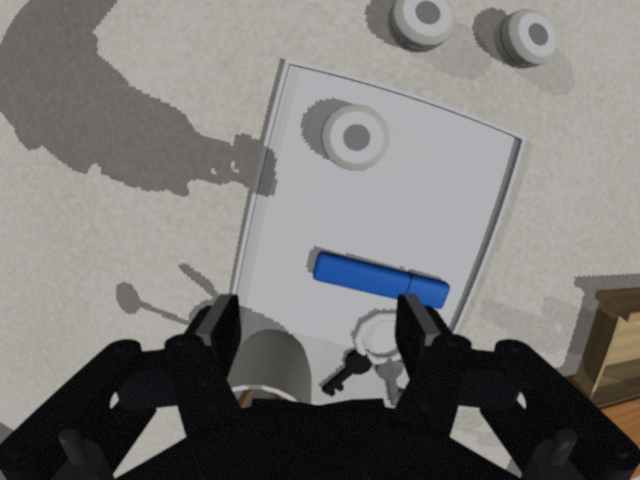

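The capsule's top disc is at (357,137). The cup, at (270,370), is close to the left finger, so I will move away from it toward the capsule.

```bash
python3 - <<'E'
from h import *
s=env.get_state()
print(onz('wrist',357,137,.043,s), tri(ray('wrist',357,137,s),ray('top',430.5,292)), tri(ray('wrist',357,137,s),ray('side',322,302)))
for y in((.451,-.205,.09),): rep(y)
print('rim',onz('wrist',288,64,.01,s),onz('wrist',521,140,.01,s))
E
```

```text
[ 0.45065478 -0.2046942   0.043     ] [ 0.45029968 -0.20530138  0.04774796] [ 0.4510499  -0.20538783  0.0500454 ]
t 5.97 tcp [ 0.5237 -0.2118  0.159 ] cab [-0.1449 -0.3822  0.159 ] xang 104.29 z [ 0.036 -0.004 -0.999] F [-0.47 -0.66  0.23] gap 0.0641 q [-0.53  0.3  -0.17  1.06  0.02 -0.78]
tool shift [ 0.0255 -0.0711  0.0663]
rim [ 0.40902719 -0.26444177  0.01      ] [ 0.41070786 -0.07187132  0.01      ]
```

Request:
{"name": "carry_out", "arguments": {
  "moves": [0.5,0.013,-0.036,0.02,2,0.7,0,0.5,0.013,-0.036,0.02,0,0,0,0.5,0,0,0.015,0,0,0,0.5,0,0,0,0,0,0,0.5,0,0,0,0,0,0]
}}

```text
clock: 6.6
tcp_pos: [0.4471, -0.1993, 0.1031]
orientation: [0.001, 0.61, 0.792, -0.0]
wrist_force: [0.0, -0.0, 0.5]
finger_gap: 0.0641
```

```bash
python3 - <<'E'
from h import *
rep([.4507,-.205,.018])
E
```

```text
t 6.60 tcp [ 0.4471 -0.1993  0.1031] cab [-0.2162 -0.3517  0.1031] xang 104.80 z [ 0.001 -0.002 -1.   ] F [ 0.   -0.02  0.46] gap 0.0641 q [-0.58  0.24 -0.41  0.92 -0.   -0.84]
tool shift [-0.0062  0.002   0.0851]
```

Request:
{"name": "carry_out", "arguments": {
  "moves": [0.5,-0.006,0.002,0.02,0,0,0,0.5,0,0,0.02,0,0,0,0.5,0,0,0.02,0,0,0,0.5,0,0,0.01,0,0,0,0.5,0,0,0,0,0,0]
}}

```text
clock: 7.22
tcp_pos: [0.4566, -0.2062, 0.0361]
orientation: [0.006, 0.609, 0.793, 0.0]
wrist_force: [-0.2, -0.2, 0.2]
finger_gap: 0.064
```

```bash
python3 - <<'E'
from h import *
rep([.4507,-.205,.018])
E
```

```text
t 7.22 tcp [ 0.4566 -0.2062  0.0361] cab [-0.2087 -0.3607  0.0361] xang 105.02 z [ 0.009 -0.007 -1.   ] F [-0.2  -0.23  0.15] gap 0.0640 q [-0.58  0.33 -0.48  0.75 -0.   -0.85]
tool shift [ 0.0029 -0.0055  0.018 ]
```

Request:
{"name": "carry_out", "arguments": {
  "moves": [0.5,0.003,-0.005,0.007,0.4,0.5,0,0.5,0,-0.001,0.007,0,0,0,0.5,0,0,0.003,0,0,0,0.5,0,0,0,0,0,0,0.5,0,0,0,0,0,0]
}}

```text
clock: 7.85
tcp_pos: [0.451, -0.2057, 0.0198]
orientation: [0.001, 0.609, 0.793, -0.0]
wrist_force: [0.4, -0.0, -0.6]
finger_gap: 0.0646
```

```bash
python3 - <<'E'
from h import *
rep([.4507,-.205,.018])
E
```

```text
t 7.85 tcp [ 0.451  -0.2057  0.0198] cab [-0.2139 -0.3588  0.0198] xang 105.03 z [ 0.002 -0.002 -1.   ] F [ 0.38 -0.01 -0.57] gap 0.0646 q [-0.59  0.35 -0.5   0.72 -0.   -0.85]
tool shift [ 0.0007 -0.0001  0.0018]
```

Well centred; close gently and lift a little.

Request:
{"name": "carry_out", "arguments": {
  "moves": [-1,0,0,0.001,0,0,0,-1,0,0,0,0,0,0,-1,0,0,0,0,0,0,-1,0,0,0,0,0,0,-1,0,0,0,0,0,0],
  "squeeze": 30
}}

```text
clock: 8.48
tcp_pos: [0.4513, -0.2059, 0.0191]
orientation: [0.002, 0.609, 0.793, 0.0]
wrist_force: [-0.3, -0.5, 0.9]
finger_gap: 0.0445
```

```bash
python3 - <<'E'
from h import *
rep([.4507,-.205,.018])
E
```

```text
t 8.47 tcp [ 0.4513 -0.2059  0.0191] cab [-0.2137 -0.3591  0.0191] xang 105.03 z [ 0.003 -0.002 -1.   ] F [-0.32 -0.47  0.89] gap 0.0445 q [-0.59  0.35 -0.5   0.71 -0.   -0.85]
tool shift [ 0.001  -0.0004  0.0011]
```

Request:
{"name": "carry_out", "arguments": {
  "moves": [-1,0,0,-0.015,0,0,0,-1,0,0,-0.03,0,0,0,-1,0,0,-0.04,0,0,0,-1,0,0,-0.04,0,0,0,-1,0,0,0,0,0,0]
}}

```text
clock: 9.1
tcp_pos: [0.4508, -0.2055, 0.1512]
orientation: [0.002, 0.609, 0.794, 0.0]
wrist_force: [0.5, 0.3, -0.4]
finger_gap: 0.0447
```

```bash
python3 - <<'E'
from h import *
rep(O-XC*.025+[0,0,.14])
E
```

```text
t 9.10 tcp [ 0.4508 -0.2055  0.1512] cab [-0.2141 -0.3585  0.1512] xang 105.03 z [ 0.003 -0.002 -1.   ] F [ 0.54  0.31 -0.44] gap 0.0447 q [-0.59  0.21 -0.33  1.03 -0.   -0.85]
tool shift [0.3548 0.1961 0.0106]
```

Request:
{"name": "carry_out", "arguments": {
  "moves": [-1,0.03,0.016,0,0,0,0.5,-1,0.055,0.03,0,0,0,0.5,-1,0.055,0.03,0,0,0,0,-1,0.055,0.03,0,0,0,0,-1,0.055,0.03,0,0,0,0]
}}

```text
clock: 9.72
tcp_pos: [0.5224, 0.07, 0.1509]
orientation: [0.003, 0.62, 0.785, -0.0]
wrist_force: [0.9, -0.8, 0.1]
finger_gap: 0.0451
```

Request:
{"name": "carry_out", "arguments": {
  "moves": [-1,0.055,0.03,0,0,0,0,-1,0.03,0.016,0,0,0,0,-1,0.01,0.005,0,0,0,0,-1,0,0,0,0,0,0,-1,0,0,0,0,0,0]
}}

```text
clock: 10.35
tcp_pos: [0.5477, 0.1783, 0.1482]
orientation: [0.002, 0.618, 0.786, -0.002]
wrist_force: [-0.2, -0.5, -0.6]
finger_gap: 0.0447
```

```bash
python3 - <<'E'
from h import *
rep(O-XC*.028+[0,0,.09])
_,a=grab('side','s2.png');_,b=grab('top','t2.png')
A=cv2.resize(a[60:200,260:460],None,fx=2.5,fy=2.5)
B=cv2.resize(b[80:320,120:280],None,fx=1.8,fy=1.8)
C=np.zeros((432,788,3),np.uint8);C[:350,:500]=A;C[:,500:]=B
cv2.imwrite('pics/z2.png',np.clip(C*1.6,0,255).astype(np.uint8)[:,:,::-1])
E
```

```text
t 10.35 tcp [0.5477 0.1783 0.1482] cab [-0.0279 -0.0093  0.1482] xang 103.71 z [ 0.001 -0.006 -1.   ] F [-0.18 -0.5  -0.6 ] gap 0.0447 q [ 0.18  0.36 -0.12  1.09 -0.01 -0.06]
tool shift [ 0.0097 -0.0001  0.0582]
```

View pics/z2.png

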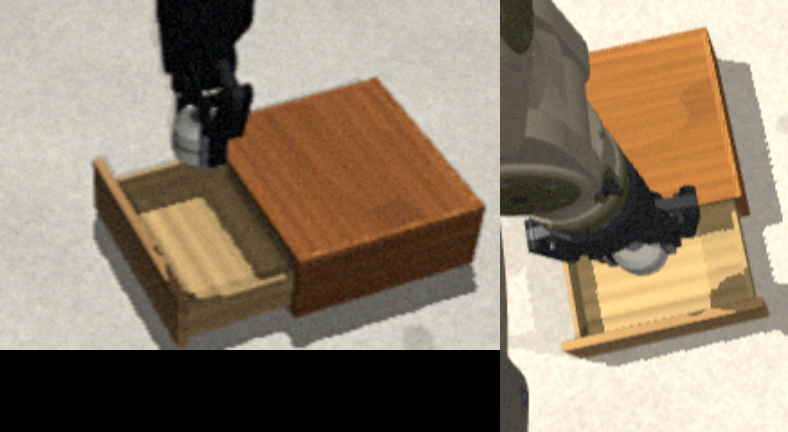

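The capsule is held upright above the open drawer. The zoomed top view puts the panel's front edge from (563,348) to (768,310).

```bash
python3 - <<'E'
from h import *
for x,y in((563,348),(768,310)): print(cab(onz('top',120+(x-500)/1.8,80+y/1.8,.063)))
rep(O-XC*.032+[0,0,.06])
E
```

```text
[-0.0829  0.0957  0.063 ]
[-0.0894 -0.1017  0.063 ]
t 10.45 tcp [0.5478 0.178  0.1484] cab [-0.0278 -0.0096  0.1484] xang 103.67 z [ 0.001 -0.006 -1.   ] F [-0.85 -0.24 -0.41] gap 0.0444 q [ 0.18  0.36 -0.12  1.09 -0.01 -0.06]
tool shift [ 0.0101 -0.0043  0.0883]
```

Request:
{"name": "carry_out", "arguments": {
  "moves": [-1,0.009,-0.004,0.02,0,0,0,-1,0,0,0.02,0,0,0,-1,0,0,0.02,0,0,0,-1,0,0,0.015,0,0,0,-1,0,0,0,0,0,0]
}}

```text
clock: 11.08
tcp_pos: [0.5428, 0.1801, 0.073]
orientation: [0.003, 0.621, 0.784, -0.001]
wrist_force: [-0.7, -0.7, -0.2]
finger_gap: 0.0446
```

```bash
python3 - <<'E'
from h import *
rep(O-XC*.032+[0,0,.028])
E
```

```text
t 11.07 tcp [0.5428 0.1801 0.073 ] cab [-0.0321 -0.0064  0.073 ] xang 103.17 z [ 0.004 -0.006 -1.   ] F [-0.74 -0.7  -0.18] gap 0.0446 q [ 0.18  0.41 -0.25  0.91 -0.01 -0.05]
tool shift [ 0.0067 -0.0001  0.0449]
```

Request:
{"name": "carry_out", "arguments": {
  "moves": [-1,0.003,0,0.015,0,0.3,0,-1,0,0,0.013,0,0,0,-1,0,0,0.009,0,0,0,-1,0,0,0.003,0,0,0,-1,0,0,0,0,0,0]
}}

```text
clock: 11.7
tcp_pos: [0.5434, 0.183, 0.0315]
orientation: [0.002, 0.622, 0.783, 0.001]
wrist_force: [0.0, -0.6, -0.5]
finger_gap: 0.0445
```

```bash
python3 - <<'E'
from h import *
rep(O-XC*.032+[0,0,.027])
E
```

```text
t 11.70 tcp [0.5434 0.183  0.0315] cab [-0.0309 -0.0037  0.0315] xang 103.15 z [ 0.005 -0.    -1.   ] F [ 0.01 -0.58 -0.54] gap 0.0445 q [ 0.19  0.46 -0.29  0.82 -0.   -0.04]
tool shift [ 0.0037 -0.0012  0.0045]
```

Request:
{"name": "carry_out", "arguments": {
  "moves": [-1,0,0,0.003,0,0,0,-1,0,0,0.001,0,0,0,-1,0,0,0.001,0,0,0,-1,0,0,0,0,0,0,-1,0,0,0,0,0,0]
}}

```text
clock: 12.32
tcp_pos: [0.5443, 0.1833, 0.0272]
orientation: [0.002, 0.621, 0.783, 0.002]
wrist_force: [-0.4, 0.3, -0.3]
finger_gap: 0.0448
```

```bash
python3 - <<'E'
from h import *
rep(O-XC*.032+[0,0,.027])
E
```

```text
t 12.32 tcp [0.5443 0.1833 0.0272] cab [-0.03   -0.0036  0.0272] xang 103.16 z [ 0.007  0.    -1.   ] F [-0.39  0.27 -0.26] gap 0.0448 q [ 0.19  0.46 -0.3   0.81 -0.   -0.04]
tool shift [ 0.0036 -0.0021  0.0002]
```

Request:
{"name": "carry_out", "arguments": {
  "moves": [-1,0,0,0.0015,0,0,0,-1,0,0,0,0,0,0,0.2,0,0,0,0,0,0,0.5,0,0,0,0,0,0,0.5,0,0,0,0,0,0]
}}

```text
clock: 12.95
tcp_pos: [0.5446, 0.1833, 0.026]
orientation: [0.003, 0.621, 0.783, 0.002]
wrist_force: [0.1, 0.0, 0.1]
finger_gap: 0.0637
```

```bash
python3 - <<'E'
from h import *
rep()
E
```

```text
t 12.95 tcp [0.5446 0.1833 0.026 ] cab [-0.0296 -0.0037  0.026 ] xang 103.16 z [ 0.007  0.    -1.   ] F [0.15 0.04 0.06] gap 0.0637 q [ 0.19  0.46 -0.3   0.8  -0.   -0.04]
```

Request:
{"name": "carry_out", "arguments": {
  "moves": [0.5,0,0,-0.01,0,0,0,0.5,0,0,-0.02,0,0,0,0.5,0,0,-0.04,0,0,0,0.5,0,0,-0.04,0,0,0,0.5,0,0,0,0,0,0]
}}

```text
clock: 13.58
tcp_pos: [0.5438, 0.1832, 0.1413]
orientation: [0.003, 0.621, 0.783, 0.003]
wrist_force: [-0.5, -0.1, 0.2]
finger_gap: 0.064
```

```bash
python3 - <<'E'
from h import *
rep(O-XC*.14+[0,0,.13])
E
```

```text
t 13.57 tcp [0.5438 0.1832 0.1413] cab [-0.0304 -0.0036  0.1413] xang 103.15 z [ 0.008  0.    -1.   ] F [-0.5  -0.13  0.2 ] gap 0.0640 q [ 0.19  0.35 -0.15  1.06 -0.   -0.04]
tool shift [ 0.0021 -0.1097  0.0105]
```

Request:
{"name": "carry_out", "arguments": {
  "moves": [-1,0.002,-0.04,0,0,0,-0.7,-1,0,-0.05,0,0,0,0,-1,0,-0.02,0.025,0,0,0,-1,0,0,0.04,0,0,0,-1,0,0,0.03,0,0,0]
}}

```text
clock: 14.2
tcp_pos: [0.4352, 0.1589, 0.0445]
orientation: [0.005, 0.616, 0.787, 0.005]
wrist_force: [0.4, 0.1, 0.4]
finger_gap: -0.0003
```

```bash
python3 - <<'E'
from h import *
rep(O-XC*.105+[0,0,.038])
_,a=grab('side','s3.png');_,b=grab('top','t3.png')
A=cv2.resize(a[60:200,260:460],None,fx=2.5,fy=2.5)
B=cv2.resize(b[80:320,120:280],None,fx=1.8,fy=1.8)
C=np.zeros((432,788,3),np.uint8);C[:350,:500]=A;C[:,500:]=B
cv2.imwrite('pics/z3.png',np.clip(C*1.6,0,255).astype(np.uint8)[:,:,::-1])
E
```

```text
t 14.20 tcp [0.4352 0.1589 0.0445] cab [-0.1417 -0.0011  0.0445] xang 103.88 z [ 0.013  0.001 -1.   ] F [0.38 0.11 0.41] gap -0.0003 q [ 0.18  0.25 -0.56  0.74 -0.   -0.07]
tool shift [0.0012 0.0366 0.0069]
```

View pics/z3.png

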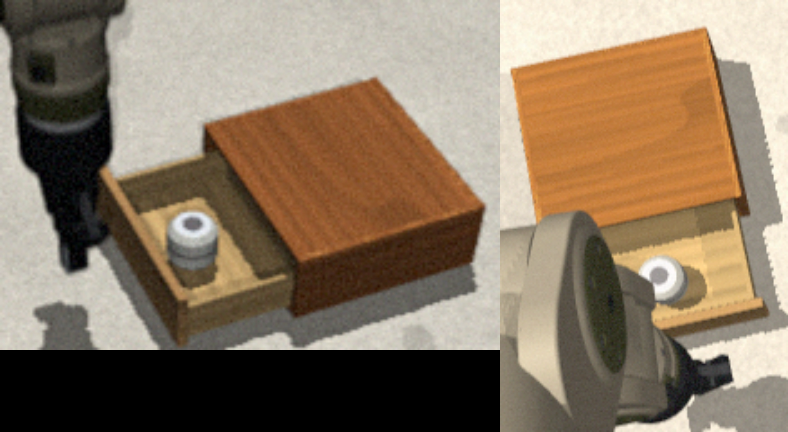

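The capsule stands upright in the drawer and the hand is clear in front of it. Next I push the drawer home gently.

Request:
{"name": "carry_out", "arguments": {
  "moves": [-1,0.001,0.015,0.003,-0.7,0,0,-1,0,0.015,0.002,0,0,0,-1,0,0.008,0,0,0,0,-1,0,0.006,0,0,0,0,-1,0,0.006,0,0,0,0]
}}

```text
clock: 14.92
tcp_pos: [0.486, 0.1726, 0.041]
orientation: [0.007, 0.616, 0.787, 0.008]
wrist_force: [-3.5, -1.3, -0.2]
finger_gap: -0.0002
```

```bash
python3 - <<'E'
from h import *
rep(O-XC*.02+[0,0,.038])
E
```

```text
t 14.93 tcp [0.486  0.1726 0.041 ] cab [-0.0891 -0.      0.041 ] xang 103.88 z [ 0.022  0.004 -1.   ] F [-3.52 -1.25 -0.17] gap -0.0002 q [ 0.19  0.34 -0.45  0.76 -0.   -0.06]
tool shift [0.0001 0.069  0.0046]
```

Request:
{"name": "carry_out", "arguments": {
  "moves": [-1,0,0.008,0,0,0,0,-1,0,0.01,0,0,0,0,-1,0,0.01,0,0,0,0,-1,0,0.01,0,0,0,0,-1,0,0.01,0,0,0,0]
}}

```text
clock: 15.55
tcp_pos: [0.5313, 0.184, 0.0411]
orientation: [0.005, 0.616, 0.787, 0.005]
wrist_force: [-6.9, -1.3, 3.9]
finger_gap: 0.0002
```

```bash
python3 - <<'E'
from h import *
rep(O-XC*.02+[0,0,.038])
E
```

```text
t 15.55 tcp [0.5313 0.184  0.0411] cab [-0.0424  0.0002  0.0411] xang 103.89 z [ 0.014  0.002 -1.   ] F [-6.89 -1.25  3.87] gap 0.0002 q [ 0.19  0.42 -0.32  0.81 -0.   -0.05]
tool shift [-0.0002  0.0223  0.0034]
```

Request:
{"name": "carry_out", "arguments": {
  "moves": [-1,0,0.008,0,0,0,0,-1,0,0.007,0,0,0,0,-1,0,0.006,0,0,0,0,-1,0,0.005,0,0,0,0,-1,0,0.003,0,0,0,0]
}}

```text
clock: 16.18
tcp_pos: [0.5595, 0.1912, 0.0411]
orientation: [0.003, 0.616, 0.787, 0.003]
wrist_force: [-5.0, -1.2, 3.9]
finger_gap: -0.0002
```

```bash
python3 - <<'E'
from h import *
rep(O-XC*.0+[0,0,.041]); s=env.get_state();print(cab(O+s['wrist_force']))
E
```

```text
t 16.18 tcp [0.5595 0.1912 0.0411] cab [-0.0133  0.0004  0.0411] xang 103.90 z [ 0.008  0.001 -1.   ] F [-4.97 -1.21  3.89] gap -0.0002 q [ 0.19  0.47 -0.24  0.85 -0.   -0.05]
tool shift [-0.0004  0.0133  0.0002]
[-5.1121  0.0235  3.8856]
```

Request:
{"name": "carry_out", "arguments": {
  "moves": [-1,0,0.004,-0.0003,0,0,0,-1,0,0.004,-0.0003,0,0,0,-1,0,0.004,-0.0003,0,0,0,-1,0,0.003,0,0,0,0,-1,0,0.003,0,0,0,0]
}}

```text
clock: 16.8
tcp_pos: [0.5747, 0.195, 0.0413]
orientation: [0.0, 0.616, 0.788, -0.001]
wrist_force: [-12.4, -3.0, 8.3]
finger_gap: 0.0005
```

```bash
python3 - <<'E'
from h import *
rep(O-XC*.0+[0,0,.041]); s=env.get_state();print(cab(O+s['wrist_force']))
E
```

```text
t 16.80 tcp [0.5747 0.195  0.0413] cab [0.0024 0.0005 0.0413] xang 103.91 z [-0.002 -0.002 -1.   ] F [-12.44  -3.     8.29] gap 0.0005 q [ 0.2   0.5  -0.18  0.89 -0.   -0.05]
tool shift [-0.0005 -0.0024  0.0003]
[-12.7957   0.0751   8.2942]
```

Request:
{"name": "carry_out", "arguments": {
  "moves": [-1,0,-0.006,0,0,0,0,-1,0,-0.01,0,0,0,0,-1,0,-0.03,0,0,0,0,-1,0,-0.06,0,0,0,0,-1,0,-0.03,-0.05,0,0,0]
}}

```text
clock: 17.42
tcp_pos: [0.4408, 0.1618, 0.0876]
orientation: [0.0, 0.616, 0.787, -0.001]
wrist_force: [0.5, -0.7, 1.1]
finger_gap: 0.0
```

Request:
{"name": "carry_out", "arguments": {
  "moves": [-1,0,0,-0.06,0,0,0,-1,0.05,0,-0.04,0,0,0,-1,0.06,-0.01,0,0,0,0,-1,0.06,-0.01,0,0,0,0,-1,0.06,0,0,0,0,0]
}}

```text
clock: 18.05
tcp_pos: [0.3727, 0.3849, 0.1976]
orientation: [0.006, 0.621, 0.784, 0.012]
wrist_force: [0.9, -0.2, -0.9]
finger_gap: 0.0001
```

```bash
python3 - <<'E'
from h import *
rep()
_,a=grab('side','s4.png');_,b=grab('top','t4.png')
C=np.zeros((480,800,3),np.uint8)
C[:360,:400]=cv2.resize(a[80:350,200:500],(400,360));C[:,400:]=cv2.resize(b[80:400,90:490],(400,320+0))[:480].copy() if 0 else 0
C[:320,400:]=b[80:400,100:500]
cv2.imwrite('pics/z4.png',np.clip(C*1.6,0,255).astype(np.uint8)[:,:,::-1])
E
```

```text
t 18.05 tcp [0.3727 0.3849 0.1976] cab [-0.1481  0.2333  0.1976] xang 103.26 z [ 0.024  0.011 -1.   ] F [ 0.89 -0.16 -0.88] gap 0.0001 q [ 0.65  0.23 -0.17  1.14 -0.01  0.42]
```

View pics/z4.png

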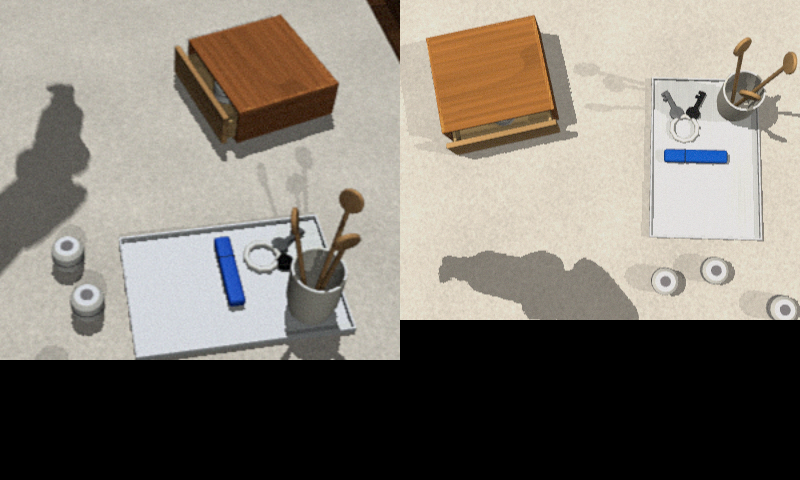

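The drawer is shut and holding, with the capsule just visible in the gap behind its panel. The bystanders stand where they were. I'll compare with the start pictures, then hand in.

```bash
python3 - <<'E'
from h import *
for n in('s','t'):
    a=cv2.imread(f'pics/{n}0.png').astype(int);b=cv2.imread(f'pics/{n}4.png').astype(int)
    d=(np.abs(a-b).max(2)>45).astype(np.uint8); k,_,st,_=cv2.connectedComponentsWithStats(d)
    print(n,[x.tolist() for x in st[1:] if x[4]>12])
env.hand_in()
E
```

```text
s [[130, 0, 10, 5, 38], [223, 0, 35, 53, 832], [0, 26, 30, 99, 1782], [71, 103, 94, 124, 4738], [38, 118, 17, 6, 23], [45, 127, 17, 31, 68], [13, 143, 254, 292, 14374], [62, 147, 8, 7, 17], [55, 150, 16, 28, 79], [73, 161, 7, 13, 39], [0, 195, 7, 9, 35], [0, 223, 23, 45, 757], [309, 301, 26, 35, 500], [318, 301, 9, 8, 58], [0, 381, 9, 12, 50]]
t [[414, 283, 34, 25, 237], [426, 287, 10, 9, 74], [0, 307, 46, 34, 1171], [139, 331, 284, 149, 15869], [30, 457, 188, 23, 2804]]
the job is handed in; nothing more can be done
```

The job is done and handed in at about 18 s of the 72 s allowed. One force reading during the opening press may have gone over the 18 N limit.

- **Opening:** I pressed the drawer front until the catch let go and the drawer sprang out. The press was harder than I meant.
- **Placing:** I took the capsule from the tray, which was the one farthest from the base, lowered it to the drawer floor while still gripped, then let go. A picture showed it standing upright.
- **Closing:** I pushed the drawer shut, reaching about 12.8 N along the push, and backed the arm away.

**Last checks:**
- **Pictures:** They show the drawer shut with nothing touching it. Compared with the start, the only differences are the missing capsule, the arm and its shadows. The cup, keys and file case show no change, and neither does the drawer front.
- **Capsule:** Only part of it shows through the gap behind the panel, so its upright stance after closing was not measured.
- **Opening force:** At its peak the wrist reading was 16.3 N along the push with 11.8 N upward. Together that is about 20 N, above the 18 N limit if the upward part was real contact force. I could not tell whether it was.

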